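# Put the serving boards away in the slotted rack

## Task

Put every serving board in the drainer away: stand each on its long edge in a slot of its own in the wooden rack, sunk all the way down. The slots' floor plates all look alike, but two of them are stuck and do not give under a board, so feel for that as you lower it, and if a board stays high take it to another slot. Leave the bowl of mandarin and the waffle behind the rack where they are.

Things in the scene. Friction and masses are not known exactly. Their poses are not given: they have to be found in the camera images.
- rack: Wooden storage rack, fixed: a box 246 x 146 mm, 62 mm high. Origin: centre of its underside. Six slots in a row along its x, 38 mm apart, each 20 mm wide (rack's x) and 130 mm long (rack's y), open above. Each has a floor plate 22 mm below the rim, all alike. Four are sprung: under a board's weight they sink 30 mm, to 10 mm above the table. Two, varying by start, are stuck.
- drainer: Grey plastic drainer, fixed, base 230 x 130 mm, 6 mm thick. Origin: centre of its underside. Four places along its x, at -75, -25, 25, 75 mm; in each a board leans, top 20 degrees towards the drainer's -x, on a 100 mm wide sloping rest that reaches half way up the board's -x face; a 26 mm lip, 3 mm clear of it, holds its foot on the +x side. They come out along their own plane.
- slot_1 (a point): Centre of the mouth of slot 1 of the rack, level with the rim (62 mm above the table); slot 1 is at the rack's -x end, slot 6 at the +x end. A sprung floor plate resists with 0.2 to 0.5 N, a stuck one does not give.
- slot_2 (a point): Centre of the mouth of slot 2 of the rack, level with the rim (62 mm above the table); slot 1 is at the rack's -x end, slot 6 at the +x end. A sprung floor plate resists with 0.2 to 0.5 N, a stuck one does not give.
- slot_3 (a point): Centre of the mouth of slot 3 of the rack, level with the rim (62 mm above the table); slot 1 is at the rack's -x end, slot 6 at the +x end. A sprung floor plate resists with 0.2 to 0.5 N, a stuck one does not give.
- slot_4 (a point): Centre of the mouth of slot 4 of the rack, level with the rim (62 mm above the table); slot 1 is at the rack's -x end, slot 6 at the +x end. A sprung floor plate resists with 0.2 to 0.5 N, a stuck one does not give.
- slot_5 (a point): Centre of the mouth of slot 5 of the rack, level with the rim (62 mm above the table); slot 1 is at the rack's -x end, slot 6 at the +x end. A sprung floor plate resists with 0.2 to 0.5 N, a stuck one does not give.
- slot_6 (a point): Centre of the mouth of slot 6 of the rack, level with the rim (62 mm above the table); slot 1 is at the rack's -x end, slot 6 at the +x end. A sprung floor plate resists with 0.2 to 0.5 N, a stuck one does not give.
- board_a: Light wooden serving board, 12 mm thick (own x), 110 mm long (own y), 95 mm high (own z), 0.10 to 0.16 kg; a dark spot marks the upper corner at its +y end. Origin: centre of its lower long edge; z points to the upper long edge, which stands free above the drainer's rest. Starts leaning in the drainer; absent in some starts (None).
- board_b: Light wooden serving board, 12 mm thick (own x), 110 mm long (own y), 95 mm high (own z), 0.10 to 0.16 kg; a dark spot marks the upper corner at its +y end. Origin: centre of its lower long edge; z points to the upper long edge, which stands free above the drainer's rest. Starts leaning in the drainer; absent in some starts (None).
- board_c: Light wooden serving board, 12 mm thick (own x), 110 mm long (own y), 95 mm high (own z), 0.10 to 0.16 kg; a dark spot marks the upper corner at its +y end. Origin: centre of its lower long edge; z points to the upper long edge, which stands free above the drainer's rest. Starts leaning in the drainer; absent in some starts (None).
- board_d: Light wooden serving board, 12 mm thick (own x), 110 mm long (own y), 95 mm high (own z), 0.10 to 0.16 kg; a dark spot marks the upper corner at its +y end. Origin: centre of its lower long edge; z points to the upper long edge, which stands free above the drainer's rest. Starts leaning in the drainer; absent in some starts (None).
- glass_mandarin: Bystander: glass bowl of mandarin pieces, 124 mm wide, 75 mm high, behind the work. Origin at the centre of its underside.
- waffle_h: Bystander: baked waffle, 83 x 82 x 27 mm, behind the rack. Origin at the centre of its underside.

How it is judged:
At the end, for the whole second after the job is handed in: Every board present stands in the rack, its lower edge less than 22 mm above the table (fully sunk it is at 10 mm, on a stuck plate at 40 mm), within 20 mm of the middle of the slot's length, leaning less than 0.3 rad, at rest (under 0.02 m/s) (z of board_a in the frame of rack between -0.005 and 0.022 m and x of board_a in the frame of rack between -0.115 and 0.115 m and y of board_a in the frame of rack between -0.02 and 0.02 m and angle between the z axis of each of board_a, board_b, board_c, board_d and the z axis of rack, either way round below 0.3 rad and linear speed of each of board_a, board_b, board_c, board_d below 0.02 m/s and z of board_b in the frame of rack between -0.005 and 0.022 m and x of board_b in the frame of rack between -0.115 and 0.115 m and y of board_b in the frame of rack between -0.02 and 0.02 m and z of board_c in the frame of rack between -0.005 and 0.022 m and x of board_c in the frame of rack between -0.115 and 0.115 m and y of board_c in the frame of rack between -0.02 and 0.02 m and z of board_d in the frame of rack between -0.005 and 0.022 m and x of board_d in the frame of rack between -0.115 and 0.115 m and y of board_d in the frame of rack between -0.02 and 0.02 m); the robot touches nothing.
It fails at once if the bowl of mandarin or the waffle is moved more than 40 mm (distance of any of glass_mandarin, waffle_h from where it was at the start of the episode above 0.04 m).
Of board_a, board_b, board_c, board_d only 3 to 4 are there at a start; the rules pass over those that are not, and their reading is None.
At some moment in a run one of board_a, board_b, board_c, board_d may be knocked a few centimetres aside while the robot is not near it.
It also fails if it takes over 200 s, if anything falls off the work surface, if the arm or the gripper's body presses on something with over 40 N, if the wrist force passes 120 N, or if a joint passes its speed limit or range.

## Robot

A 6-joint arm with a two-finger parallel gripper is mounted at the origin on a cart in front of the work surface, level with it; the furniture and walls round the work are solid. World frame = base frame: x ahead of the robot, y to its left, z up, the work surface at z = 0. Lengths are in m, angles in rad, forces in N, time in s.
With the tool pointing down it reaches from about 0.35 to 0.975 m from the base axis. Payload 4.9 kg.
Tool frame: the origin (TCP) lies at the very end of the fingers, on their centre line; the grasp point (between the pads) lies 19 mm behind it; z points along the fingers, y is the line along which they close (so a half turn about z gives the same grasp; the last joint's range is limited). The gripper opens to 85 mm and grips with 20 to 120 N. Pads are 22 mm wide; open, the fingers measure 114 mm over their backs; the gripper's body (76 mm by 85 mm) begins 54 mm behind the grasp point. The pads swing forward as they close: fully open they stand 13 mm farther back than shut.
Start: joints at [-1.389, 0.053, 1.613, -0, 1.476, -0.119], TCP at [0.185, -0.597, 0.231] pointing down, gripper open.
Joint ranges: [-3.01, 3.01], [-1.01, 2.22], [0.06, 2.58], [-1.02, 4.17], [0.09, 2.62], [-3.14, 3.14]. Speed limits (rad/s): [2.57, 2.57, 3.14, 3.14, 3.14, 3.14].

## Interface

Orientations are given as a unit quaternion [w, x, y, z].
In Python, from plant import state, optics, ticket, nets gives the robot as it stands. The module is installed in compiled form; this text tells all that it offers.
- The arm moves only by the shell command python3 -m inch 'ROWS' [OPENING]. ROWS is JSON, a list of rows, each an object of numbers: "dx", "dy", "dz": the shift along the tool's x, y, z as a fraction of full scale; "rx", "ry", "rz": the turn, a rotation vector about the tool's x, y, z as a fraction of full scale. In form: [{"dx": .., "dy": .., "dz": .., "rx": .., "ry": .., "rz": ..}, ...]. A call has 1 to 5 rows; each row is the pose to reach, as a shift and turn from the pose commanded when the call began, along the tool's axes at that moment; what a row does not reach only later rows make up. Full scale, the value 1, is 0.8 m for a shift and 1.5 rad for a turn. A row lasts 1/10 s, in which the tool goes at most 50 mm and 8.59 degrees, less where a joint would pass 70% of its speed; a pose out of reach is approached as far as the arm can. A call with a number of a shift or a turn outside -1 to 1 is refused whole. A call with a gripper value outside its range is refused whole. OPENING is the opening, from -1 (shut) to 1 (fully open), set as the call begins (- or left out, the last holds). The fingers move at their own pace and stop on an object; the grip force is fixed at half the most. Time passes only in rows, so rows that repeat a pose let the fingers close. It gives the time, the measured TCP pose, the force, the opening and the grip force at its end, in the units of the state.
- state(): the state, without advancing time (a new reading comes with each control period).
- optics.grab_frame(name): name is "scene" or "top" or "wrist"; returns the picture (384x512x3 uint8, red, green, blue); there is no depth.
- optics.camera_info(name): a dict with "fx", "fy", "cx", "cy" (pixels), "R" (3x3) and "t" (3): a world point X has camera coordinates R X + t. Camera axes: x right, y down, z forward; pixel columns grow to the right and rows downward; lengths in m; the calibration is good to about 2 mm. A picture is of the moment at which its call begins: read the wrist's pose just before it. camera_info takes no time and is no camera call; for the wrist camera it gives the pose at the moment of the call.
- ticket.job_done(): hands the job in; it is judged then, once.
Trained networks look in the newest picture that a camera, given by its name, has taken for a name from the list of things; names that differ only in an ending like _2 or _b are one class to them, and where a whole thing is asked for, a point or a joint stands for the part that bears it (a point fixed in the world has none). Each returns a list of dicts, best first, with "confidence" (0 to 1); they miss things now and then, are a little off and sometimes report something else, mostly with a low value. They report only what shows in the picture. A call takes as long as a camera call.
- nets.boxes_of(camera, name): "bbox" ([centre column, centre row, width, height] in pixels, round what is visible of it).
- nets.outline_of(camera, name): "pixels" (384x512 bool, what is visible of it) and "bbox" ([centre column, centre row, width, height] in pixels, round what is visible of it).
The state is a dict: "time": time; "joint_pos": joint angles; "joint_vel": joint speeds; "joint_efforts": joint torques, N m; "tool_pos": TCP position; "tool_rot": TCP orientation; "contact_force": force on the tool from outside, world axes, zero at the start; "ft_torque": the same for the moment, N m; "gripper_width": opening from 0.0 (shut) to 1.0 (fully open); "grasp_force": force on a finger pad.
Only numpy, scipy, OpenCV 4.12 (cv2) and the standard library are available. Lean on these libraries where they do the work, as an engineer would, in place of code of your own. Each camera call takes 0.05 s, during which the arm holds its last target. There are 200 camera calls.

## Working session

There is one attempt and no reset: what is moved stays moved. The work goes in short steps, Python scripts to look and compute and a shell command to move; the robot and the scene stay as the last step left them, time stands still between calls to the robot, and variables do not carry over. Pictures are saved under pics/ and viewed, at most 14 in all, crops included, and the job is handed in when it is done.

```bash
mkdir -p pics
python3 - <<'E'
from plant import state, optics, nets
import cv2, numpy as np
ims=[]
for n in ("scene","top"):
    im=optics.grab_frame(n); cv2.imwrite(f"pics/{n}0.png",im[:,:,::-1])
    i=optics.camera_info(n); print(n,i['fx'],i['cx'],i['cy'],np.round(i['R'],3).tolist(),np.round(i['t'],3))
    for o in ("rack","drainer","board_a","glass_mandarin"):
        print(o,[(np.round(d['bbox']).astype(int).tolist(),round(d['confidence'],2)) for d in nets.boxes_of(n,o)][:6])
s=state(); print(s['time'],s['tool_pos'],s['tool_rot'],s['gripper_width'])
E
```

```text
scene 355.01537061828583 252.40031441020847 196.37957264960525 [[-0.632, -0.775, 0.015], [-0.598, 0.475, -0.645], [0.493, -0.417, -0.764]] [0.487 0.3   0.688]
rack [([292, 180, 103, 72], 0.77)]
drainer [([228, 269, 105, 58], 0.66)]
board_a [([183, 262, 24, 62], 0.73), ([209, 260, 22, 66], 0.56), ([235, 260, 22, 61], 0.56)]
glass_mandarin [([159, 204, 54, 39], 0.61)]
top 387.5218787630373 248.6085914381163 191.39409151759423 [[-0.026, -1.0, -0.011], [-0.985, 0.028, -0.168], [0.168, 0.007, -0.986]] [0.176 0.556 0.834]
rack [([310, 186, 117, 123], 0.61)]
drainer [([192, 235, 99, 102], 0.57)]
board_a [([172, 220, 53, 46], 0.98), ([149, 211, 54, 54], 0.92), ([184, 235, 47, 55], 0.72)]
glass_mandarin [([170, 134, 53, 52], 0.55)]
0.5 [ 0.18515477 -0.59690933  0.23124738] [-4.58815996e-05  9.88712023e-01  1.49828345e-01 -2.01810892e-05] 1.0036345038315821
```

Run:
```python
import cv2
a=cv2.imread("pics/top0.png")
cv2.imwrite("pics/topc.png",cv2.resize(a[90:310,110:400],None,fx=2.7,fy=2.7,interpolation=cv2.INTER_CUBIC))
```

```text
(no output)
```

View pics/topc.png

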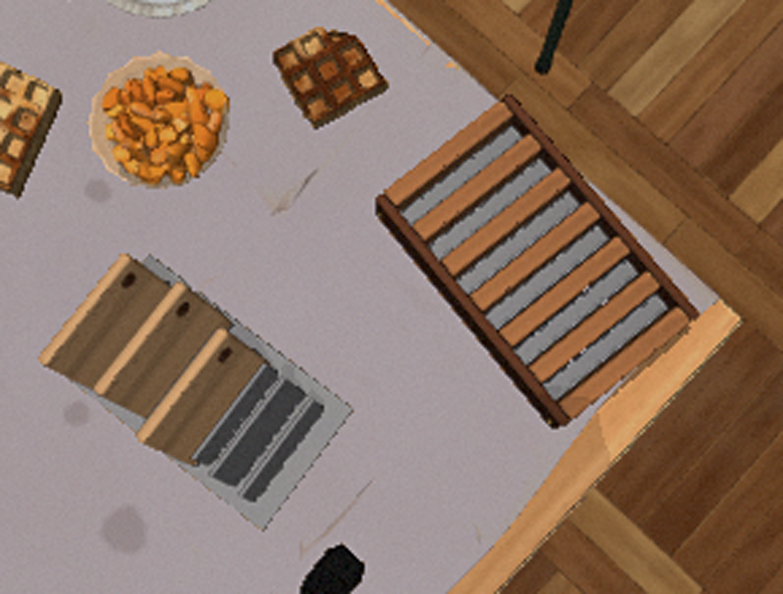

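View pics/scene0.png

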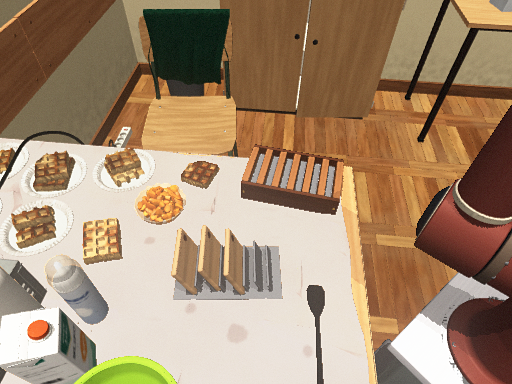

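The top view shows three boards, in places -75, -25 and 25. Their top edges in the crop run (125,256)-(43,362), (182,285)-(98,392) and (225,332)-(142,440). The rack rim corners are at about (508,97), (378,199), (560,420) and (695,315). The scene view agrees with this.

```bash
cat > h.py <<'E'
import numpy as np
from scipy.spatial.transform import Rotation as Ro
from scipy.optimize import least_squares
from plant import state, optics
def unproj(i,px,z):
    R=np.array(i['R']);t=np.array(i['t']);c=-R.T@t
    d=R.T@np.array([(px[0]-i['cx'])/i['fx'],(px[1]-i['cy'])/i['fy'],1]); return c+d*(z-c[2])/d[2]
def proj(i,X):
    p=np.atleast_2d(X)@np.array(i['R']).T+np.array(i['t']); return np.c_[p[:,0]/p[:,2]*i['fx']+i['cx'],p[:,1]/p[:,2]*i['fy']+i['cy']]
def rot(s): q=s['tool_rot']; return Ro.from_quat([q[1],q[2],q[3],q[0]])
def toolR(z,y):
    z=np.array(z,float);z/=np.linalg.norm(z);y=np.array(y,float);y-=z*(y@z);y/=np.linalg.norm(y)
    return Ro.from_matrix(np.c_[np.cross(y,z),y,z])
def move(p,R):
    s=state();r=rot(s);d=r.inv().apply(np.array(p)-s['tool_pos'])
    v=(r.inv()*R).as_rotvec()
    v2=(r.inv()*R*Ro.from_euler('z',np.pi)).as_rotvec()
    for w in (v,v2): print("d",np.round(d/.8,4),"r",np.round(w/1.5,4),"mm",round(np.linalg.norm(d)*1e3),"deg",round(np.degrees(np.linalg.norm(w))))
E
python3 - <<'E'
from h import *
i=optics.camera_info("top")
C=lambda x,y:(110+x/2.7,90+y/2.7)
P=[unproj(i,C(*p),.062) for p in [(508,97),(378,199),(560,420),(695,315)]]
for p in P: print(np.round(p,3))
print(np.linalg.norm(P[0]-P[3]),np.linalg.norm(P[0]-P[1]),np.linalg.norm(P[1]-P[2]),np.linalg.norm(P[2]-P[3]), "c",np.mean(P,0))
for a,b in [((125,256),(43,362)),((182,285),(98,392)),((225,332),(142,440))]:
    a=unproj(i,C(*a),.1);b=unproj(i,C(*b),.1);d=a-b
    print(a,b,(a+b)/2,np.linalg.norm(d),np.degrees(np.arctan2(d[1],d[0])))
print([np.round(unproj(i,C(*p),.006),3) for p in [(350,408),(265,528)]])
iw=optics.camera_info("wrist");s=state();c=-np.array(iw['R']).T@iw['t']
print(rot(s).inv().apply(c-s['tool_pos']),np.round(np.array(iw['R'])@rot(s).as_matrix(),2),iw['fx'])
E
```

```text
[0.708 0.043 0.062]
[0.622 0.156 0.062]
[0.434 0.014 0.062]
[ 0.517 -0.101  0.062]
0.23983944235614219 0.14228594298970887 0.2355955057656434 0.14183440562124522 c [0.57033661 0.0281086  0.062     ]
[0.57196447 0.35931844 0.1       ] [0.48910479 0.42264129 0.1       ] [0.53053463 0.39097987 0.1       ] 0.10428571570180473 -37.387709114165695
[0.54725741 0.3136626  0.1       ] [0.46449615 0.37893726 0.1       ] [0.50587678 0.34629993 0.1       ] 0.10540496707396721 -38.26321069605152
[0.50884008 0.27958613 0.1       ] [0.42656809 0.34410663 0.1       ] [0.46770409 0.31184638 0.1       ] 0.10455417530766639 -38.10474882335984
[array([0.451, 0.186, 0.006]), array([0.351, 0.26 , 0.006])]
[ 0.06849576  0.00037217 -0.14279406] [[ 0.    1.   -0.  ]
 [-0.96  0.   -0.27]
 [-0.27  0.    0.96]] 296.91515460238975
```

```bash
cat >> h.py <<'E'
def yawR(deg):  # pointing down, tool x at yaw
    a=np.radians(deg); return toolR([0,0,-1],[np.sin(a),-np.cos(a),0])
E
python3 - <<'E'
from h import *
move([.56,.02,.27],yawR(127))
E
```

```text
d [ 0.676  -0.5977 -0.0484] r [-1.0000e-04 -1.0000e-04 -1.2772e+00] mm 723 deg 110
d [ 0.676  -0.5977 -0.0484] r [-0.000e+00  1.000e-04  8.172e-01] mm 723 deg 70
```

```bash
python3 -m inch '[{"dx":0.676,"dy":-0.598,"dz":-0.048,"rz":-1},{"dx":0.676,"dy":-0.598,"dz":-0.048,"rz":-1},{"dx":0.676,"dy":-0.598,"dz":-0.048,"rz":-1},{"dx":0.676,"dy":-0.598,"dz":-0.048,"rz":-1},{"dx":0.676,"dy":-0.598,"dz":-0.048,"rz":-1}]' -0.1; python3 -c "
from h import *
move([.56,.02,.27],yawR(127))"
```

```text
d [ 0.676  -0.5977 -0.0484] r [-1.0000e-04 -1.0000e-04 -1.2772e+00] mm 723 deg 110
d [ 0.676  -0.5977 -0.0484] r [-0.000e+00  1.000e-04  8.172e-01] mm 723 deg 70validation failed for argument at $[0]...
```

```bash
python3 -m inch '[{"dx":0.676,"dy":-0.598,"dz":-0.048,"rx":0,"ry":0,"rz":-1},{"dx":0.676,"dy":-0.598,"dz":-0.048,"rx":0,"ry":0,"rz":-1},{"dx":0.676,"dy":-0.598,"dz":-0.048,"rx":0,"ry":0,"rz":-1},{"dx":0.676,"dy":-0.598,"dz":-0.048,"rx":0,"ry":0,"rz":-1},{"dx":0.676,"dy":-0.598,"dz":-0.048,"rx":0,"ry":0,"rz":-1}]' -0.1; python3 -c "
from h import *
move([.56,.02,.27],yawR(127))"
```

```text
time: 1.0
tool_pos: [0.3154, -0.3818, 0.2449]
tool_rot: [0.0, 0.864, 0.504, 0.0]
contact_force: [0.6, -0.1, -0.1]
gripper_width: 0.448
grasp_force: 0.0
d [ 0.5877  0.0191 -0.0315] r [ 3.000e-04  4.000e-04 -7.735e-01] mm 471 deg 66
d [ 0.5877  0.0191 -0.0315] r [ 4.0000e-04 -4.0000e-04  1.3209e+00] mm 471 deg 114
```

```bash
python3 -m inch '[{"dx":0.588,"dy":0.019,"dz":-0.031,"rx":0,"ry":0,"rz":-0.774},{"dx":0.588,"dy":0.019,"dz":-0.031,"rx":0,"ry":0,"rz":-0.774},{"dx":0.588,"dy":0.019,"dz":-0.031,"rx":0,"ry":0,"rz":-0.774},{"dx":0.588,"dy":0.019,"dz":-0.031,"rx":0,"ry":0,"rz":-0.774},{"dx":0.588,"dy":0.019,"dz":-0.031,"rx":0,"ry":0,"rz":-0.774}]'; python3 -c "
from h import *
move([.56,.02,.27],yawR(127))"
```

```text
time: 1.5
tool_pos: [0.4465, -0.1691, 0.2583]
tool_rot: [0.001, 0.619, 0.785, 0.0]
contact_force: [1.2, -0.1, -0.4]
gripper_width: 0.448
grasp_force: 0.0
d [ 0.1967  0.1933 -0.0146] r [ 0.0005  0.0008 -0.2732] mm 221 deg 23
d [ 0.1967  0.1933 -0.0146] r [ 1.1000e-03 -7.0000e-04  1.8212e+00] mm 221 deg 157
```

```bash
python3 -m inch '[{"dx":0.197,"dy":0.193,"dz":-0.015,"rx":0,"ry":0.001,"rz":-0.273},{"dx":0.197,"dy":0.193,"dz":-0.015,"rx":0,"ry":0.001,"rz":-0.273},{"dx":0.197,"dy":0.193,"dz":-0.015,"rx":0,"ry":0.001,"rz":-0.273},{"dx":0.197,"dy":0.193,"dz":-0.015,"rx":0,"ry":0.001,"rz":-0.273},{"dx":0.197,"dy":0.193,"dz":-0.015,"rx":0,"ry":0.001,"rz":-0.273}]'
python3 - <<'E'
from h import *
import cv2, pickle
s=state();i=optics.camera_info("wrist");im=optics.grab_frame("wrist")
pickle.dump((i,{k:s[k] for k in s}),open("rackcam.pkl","wb"))
im=cv2.resize(im[:,:,::-1],None,fx=1.5,fy=1.5,interpolation=cv2.INTER_CUBIC); cv2.imwrite("pics/rack1.png",im)
E
```

```text
time: 2.0
tool_pos: [0.5614, 0.0212, 0.2701]
tool_rot: [-0.0, 0.447, 0.894, 0.001]
contact_force: [-1.4, -1.0, -0.6]
gripper_width: 0.448
grasp_force: 0.0
```

View pics/rack1.png

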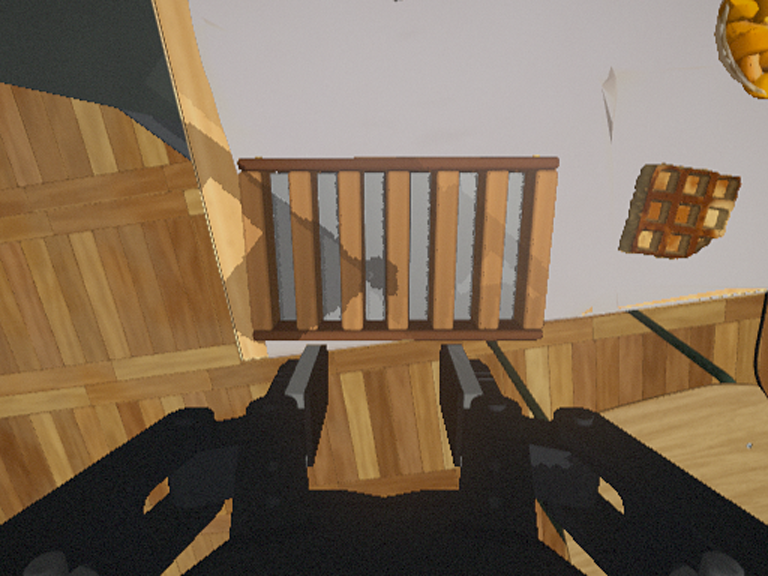

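The wrist view shows the rack with rim corners at (238,158), (559,157), (543,332) and (253,332) in the 1.5x picture. All six floor plates look alike.

Run:
```python
from h import *
import pickle,cv2
i,s=pickle.load(open("rackcam.pkl","rb"))
obs=np.array([(559,157),(238,158.5),(253,332),(543,332)])/1.5
L=np.array([(-.123,-.073),(.123,-.073),(.123,.073),(-.123,.073)])*1.0
def pts(v,L): 
    c,n=np.cos(v[2]),np.sin(v[2]); return np.c_[L@np.array([[c,n],[-n,c]])+v[:2],np.full(len(L),.062)]
best=None
for a0 in (-143,37):
    f=least_squares(lambda v:(proj(i,pts(v,L))-obs).ravel(),[.57,.03,np.radians(a0)],x_scale=[.01,.01,.05])
    print(f.x,np.degrees(f.x[2]),f.cost,np.round(f.fun*1.5,1))
    if best is None or f.cost<best.cost: best=f
v=best.x; np.save("rack.npy",v)
S=np.array([(-.095+.038*k,0) for k in range(6)])
im=cv2.imread("pics/rack1.png")
for k in range(6):
    q=(proj(i,pts(v,S[k]+np.array([(-.01,-.065),(.01,-.065),(.01,.065),(-.01,.065)])))*1.5).round().astype(int)
    cv2.polylines(im,[q],True,(0,255,0),1)
cv2.imwrite("pics/rack1o.png",im[140:350,220:580].repeat(2,0).repeat(2,1))
print(np.round(pts(v,S),4))
```

```text
[ 0.57049747  0.03054657 -2.49439398] -142.91824737888285 13.713842794659001 [ 2.7 -2.7 -2.2 -3.  -1.3  4.5  0.7  3.3]
[ 0.57049747  0.03054657 -2.49439397] -142.918246741434 13.713842794657513 [ 2.7 -2.7 -2.2 -3.  -1.3  4.5  0.7  3.3]
[[ 0.6463  0.0878  0.062 ]
 [ 0.616   0.0649  0.062 ]
 [ 0.5857  0.042   0.062 ]
 [ 0.5553  0.0191  0.062 ]
 [ 0.525  -0.0038  0.062 ]
 [ 0.4947 -0.0267  0.062 ]]
```

View pics/rack1o.png

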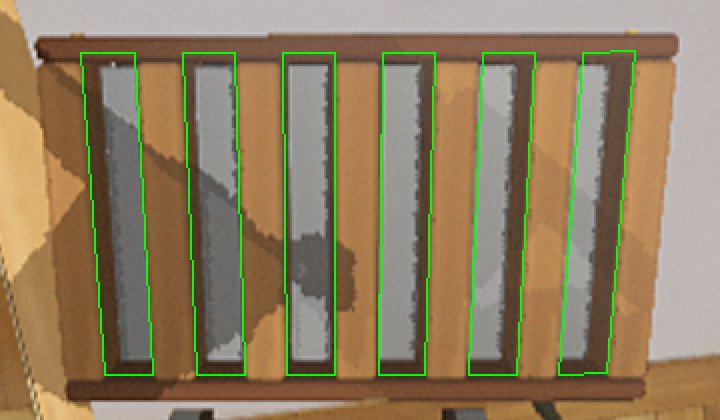

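The overlay is about 1 mm off, so I shift the rack centre to (.572, .0303). Next I look at the drainer.

```bash
python3 -c "
from h import *
v=np.load('rack.npy'); v[:2]=[.572,.0303]; np.save('rack.npy',v)
move([.51,.33,.28],yawR(142))"
```

```text
d [ 0.3467  0.1791 -0.0111] r [ 0.002  -0.0013 -0.1755] mm 312 deg 15
d [ 0.3467  0.1791 -0.0111] r [-1.9000e-03 -2.9000e-03  1.9189e+00] mm 312 deg 165
```

```bash
python3 -m inch '[{"dx":0.347,"dy":0.179,"dz":-0.011,"rx":0,"ry":0,"rz":-0.175},{"dx":0.347,"dy":0.179,"dz":-0.011,"rx":0,"ry":0,"rz":-0.175},{"dx":0.347,"dy":0.179,"dz":-0.011,"rx":0,"ry":0,"rz":-0.175},{"dx":0.347,"dy":0.179,"dz":-0.011,"rx":0,"ry":0,"rz":-0.175},{"dx":0.347,"dy":0.179,"dz":-0.011,"rx":0,"ry":0,"rz":-0.175}]'
python3 - <<'E'
from h import *
import cv2, pickle
s=state();i=optics.camera_info("wrist");im=optics.grab_frame("wrist")
pickle.dump(i,open("draincam.pkl","wb"))
im=cv2.resize(im[:,:,::-1],None,fx=1.5,fy=1.5,interpolation=cv2.INTER_CUBIC); cv2.imwrite("pics/dr1.png",im)
E
```

```text
time: 2.55
tool_pos: [0.5189, 0.2657, 0.2775]
tool_rot: [-0.0, 0.328, 0.945, 0.001]
contact_force: [0.6, -0.2, 0.2]
gripper_width: 0.45
grasp_force: 0.0
```

View pics/dr1.png

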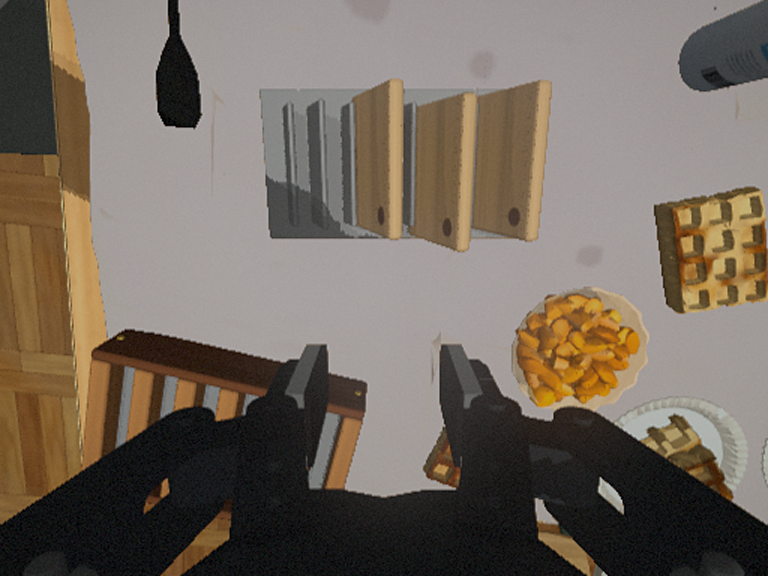

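The wrist view shows board tops, far end to near end (1.5x), at (397,80)-(396,238), (470,94)-(464,250) and (545,81)-(533,241). The middle board is shifted about 10 mm along its length.

```bash
cat >> h.py <<'E'
def boards(i,segs,sc=1.5):
    out=[]
    for f,n in segs:
        a=unproj(i,np.array(f)/sc,.0973);b=unproj(i,np.array(n)/sc,.0973);d=b-a
        out.append(np.r_[(a+b)/2,np.degrees(np.arctan2(d[1],d[0])),np.linalg.norm(d)])
    return np.array(out)
def grasp(b,yaw,up=0.,depth=.027):   # b: top-edge centre, yaw: board y heading; up along board plane
    a=np.radians(yaw); y=np.array([np.cos(a),np.sin(a),0]); x=np.array([np.sin(a),-np.cos(a),0]); x=-x if np.cross(x,y)[2]<0 else x
    t=np.radians(20); z=np.array([0,0,np.cos(t)])-np.sin(t)*x; bx=np.cross(y,z)
    R=toolR(-z,bx); R2=toolR(-z,-bx)
    want=-y  # tool x heading
    R=R if R.as_matrix()[:,0]@want>0 else R2
    return b+z*(up-depth),R
def slotpose(k,z,y=0.):  # k 1..6, TCP z
    v=np.load('rack.npy'); u=np.array([np.cos(v[2]),np.sin(v[2])]); w=np.array([-u[1],u[0]])
    p=v[:2]+u*(-.095+.038*(k-1))+w*y
    return np.r_[p,z], np.degrees(v[2])+90
E
python3 - <<'E'
from h import *
import pickle
i=pickle.load(open("draincam.pkl","rb"))
B=boards(i,[((397,80),(396,238)),((470,94),(464,250)),((545,81),(533,241))])
print(np.round(B,4)); np.save("B.npy",B)
yaw=np.mean(B[:,3]); print(yaw, slotpose(1,.3))
p,R=grasp(B[2,:3],yaw,up=.07); print(p,R.as_matrix()); move(p,R)
E
```

```text
[[  0.4708   0.3161   0.0973 -38.2371   0.1058]
 [  0.5084   0.3496   0.0973 -37.7048   0.1061]
 [  0.5336   0.3933   0.0973 -37.413    0.1074]]
-37.78500948421378 (array([0.64778872, 0.08758063, 0.3       ]), np.float64(-52.91824674143399))
[0.54257256 0.40488313 0.13770678] [[-7.90315343e-01  5.75749952e-01 -2.09555845e-01]
 [ 6.12700301e-01  7.42653496e-01 -2.70303767e-01]
 [ 4.16333634e-17 -3.42020143e-01 -9.39692621e-01]]
d [0.0759 0.1494 0.1761] r [ 0.236  -0.0039 -0.0016] mm 194 deg 20
d [0.0759 0.1494 0.1761] r [-0.0061 -0.3685  2.0601] mm 194 deg 180
```

```bash
python3 -m inch '[{"dx":0.076,"dy":0.149,"dz":0.176,"rx":0.236,"ry":-0.004,"rz":-0.002},{"dx":0.076,"dy":0.149,"dz":0.176,"rx":0.236,"ry":-0.004,"rz":-0.002},{"dx":0.076,"dy":0.149,"dz":0.176,"rx":0.236,"ry":-0.004,"rz":-0.002},{"dx":0.076,"dy":0.149,"dz":0.176,"rx":0.236,"ry":-0.004,"rz":-0.002},{"dx":0.076,"dy":0.149,"dz":0.176,"rx":0.236,"ry":-0.004,"rz":-0.002}]'
python3 - <<'E'
from h import *
B=np.load("B.npy")
move(*grasp(B[2,:3],-37.8,up=.0))
E
```

```text
time: 3.1
tool_pos: [0.5425, 0.3966, 0.1275]
tool_rot: [-0.059, 0.319, 0.93, -0.171]
contact_force: [-0.7, -1.9, -0.9]
gripper_width: 0.449
grasp_force: 0.0
d [0.0062 0.0045 0.0727] r [-0.0103 -0.0012 -0.0009] mm 58 deg 1
d [0.0062 0.0045 0.0727] r [-1.9000e-03  1.6200e-02  2.0934e+00] mm 58 deg 180
```

```bash
python3 -m inch '[{"dx":0.003,"dy":0,"dz":0,"rx":-0.005,"ry":0,"rz":0},{"dx":0.003,"dy":0,"dz":0.03,"rx":-0.005,"ry":0,"rz":0},{"dx":0.003,"dy":0,"dz":0.03,"rx":-0.005,"ry":0,"rz":0}]'
python3 - <<'E'
from h import *
B=np.load("B.npy")
move(*grasp(B[2,:3],-37.8,up=.0))
import cv2
i=optics.camera_info("wrist")
im=optics.grab_frame("wrist"); cv2.imwrite("pics/g1.png",im[:,:,::-1])
t=B[2,:3];print(proj(i,t))
E
```

```text
time: 3.4
tool_pos: [0.5381, 0.3887, 0.1142]
tool_rot: [-0.055, 0.322, 0.931, -0.164]
contact_force: [-1.7, -0.2, -1.2]
gripper_width: 0.449
grasp_force: 0.0
d [0.0081 0.008  0.0533] r [ 0.0015  0.0009 -0.005 ] mm 44 deg 0
d [0.0081 0.008  0.0533] r [ 1.4000e-03 -2.4000e-03  2.0894e+00] mm 44 deg 180
[[266.45358099 220.99079903]]
```

View pics/g1.png

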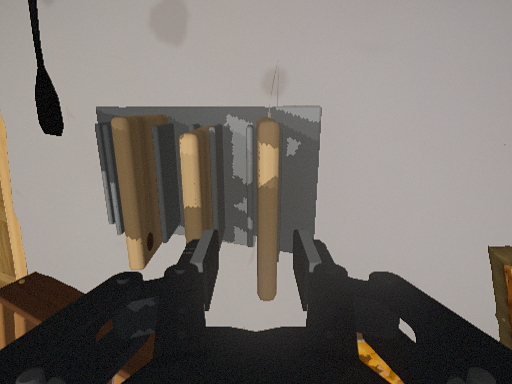

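The board's edge is at column 267, between the pads at 213 and 300. I go the remaining 6 mm sideways and then down.

```bash
python3 -m inch '[{"dx":0.008,"dy":0.008,"dz":0.02,"rx":0,"ry":0,"rz":-0.003},{"dx":0.008,"dy":0.008,"dz":0.054,"rx":0,"ry":0,"rz":-0.003},{"dx":0.008,"dy":0.008,"dz":0.054,"rx":0,"ry":0,"rz":-0.003},{"dx":0.008,"dy":0.008,"dz":0.054,"rx":0,"ry":0,"rz":-0.003}]' -0.1;  python3 - <<'E'
from h import *
B=np.load("B.npy")
move(*grasp(B[2,:3],-37.8,up=.0))
E
```

```text
time: 3.85
tool_pos: [0.5283, 0.3875, 0.0712]
tool_rot: [-0.055, 0.32, 0.932, -0.163]
contact_force: [-0.4, -0.4, 0.3]
gripper_width: 0.445
grasp_force: 0.0
d [-0.0008 -0.002  -0.0002] r [ 0.0018  0.0012 -0.0011] mm 2 deg 0
d [-0.0008 -0.002  -0.0002] r [ 1.8000e-03 -2.8000e-03  2.0933e+00] mm 2 deg 180
```

Close, then lift along the plane.

```bash
python3 -m inch '[{"dx":0,"dy":0,"dz":0,"rx":0,"ry":0,"rz":0},{"dx":0,"dy":0,"dz":0,"rx":0,"ry":0,"rz":0},{"dx":0,"dy":0,"dz":0,"rx":0,"ry":0,"rz":0},{"dx":0,"dy":0,"dz":0,"rx":0,"ry":0,"rz":0},{"dx":0,"dy":0,"dz":0,"rx":0,"ry":0,"rz":0}]' -1; python3 -m inch '[{"dx":0,"dy":0,"dz":-0.04,"rx":0,"ry":0,"rz":0},{"dx":0,"dy":0,"dz":-0.08,"rx":0,"ry":0,"rz":0},{"dx":0,"dy":0,"dz":-0.13,"rx":0,"ry":0,"rz":0},{"dx":0,"dy":0,"dz":-0.18,"rx":0,"ry":0,"rz":0},{"dx":0,"dy":0,"dz":-0.18,"rx":0,"ry":0,"rz":0}]'
python3 - <<'E'
from h import *
p,y=slotpose(1,.2); move(p,yawR(y+180))
E
```

```text
time: 4.35
tool_pos: [0.5289, 0.3875, 0.0734]
tool_rot: [-0.054, 0.32, 0.932, -0.164]
contact_force: [-2.3, -1.2, 5.6]
gripper_width: 0.128
grasp_force: 58.4
time: 4.85
tool_pos: [0.5616, 0.4293, 0.2149]
tool_rot: [-0.05, 0.32, 0.933, -0.157]
contact_force: [0.8, 1.3, 0.2]
gripper_width: 0.13
grasp_force: 59.1
d [-0.3468 -0.2497  0.1083] r [-0.2193  0.0337  0.1734] mm 353 deg 24
d [-0.3468 -0.2497  0.1083] r [-0.0486 -0.3164 -1.895 ] mm 353 deg 165
```

```bash
python3 -m inch '[{"dx":-0.347,"dy":-0.25,"dz":0.108,"rx":-0.219,"ry":0.034,"rz":0.173},{"dx":-0.347,"dy":-0.25,"dz":0.108,"rx":-0.219,"ry":0.034,"rz":0.173},{"dx":-0.347,"dy":-0.25,"dz":0.108,"rx":-0.219,"ry":0.034,"rz":0.173},{"dx":-0.347,"dy":-0.25,"dz":0.108,"rx":-0.219,"ry":0.034,"rz":0.173},{"dx":-0.347,"dy":-0.25,"dz":0.108,"rx":-0.219,"ry":0.034,"rz":0.173}]'
python3 - <<'E'
from h import *
p,y=slotpose(1,.2); move(p,yawR(y+180))
E
```

```text
time: 5.35
tool_pos: [0.6182, 0.1816, 0.1968]
tool_rot: [-0.004, 0.446, 0.895, -0.006]
contact_force: [0.7, 0.2, -0.7]
gripper_width: 0.124
grasp_force: 59.0
d [-0.1161 -0.0414 -0.0035] r [-0.0101 -0.0008 -0.0004] mm 99 deg 1
d [-0.1161 -0.0414 -0.0035] r [-1.300e-03  1.580e-02  2.094e+00] mm 99 deg 180
```

```bash
python3 -m inch '[{"dx":-0.116,"dy":-0.041,"dz":0,"rx":-0.008,"ry":0,"rz":0},{"dx":-0.116,"dy":-0.041,"dz":0,"rx":-0.008,"ry":0,"rz":0},{"dx":-0.116,"dy":-0.041,"dz":0.04,"rx":-0.008,"ry":0,"rz":0},{"dx":-0.116,"dy":-0.041,"dz":0.04,"rx":-0.008,"ry":0,"rz":0},{"dx":-0.116,"dy":-0.041,"dz":0.04,"rx":-0.008,"ry":0,"rz":0}]'
python3 - <<'E'
from h import *
import cv2
p,y=slotpose(1,.138); move(p,yawR(y+180))
im=optics.grab_frame("wrist"); cv2.imwrite("pics/s1.png",im[:,:,::-1])
E
```

```text
time: 5.85
tool_pos: [0.647, 0.0902, 0.1643]
tool_rot: [-0.003, 0.446, 0.895, -0.002]
contact_force: [1.1, -0.1, -2.4]
gripper_width: 0.128
grasp_force: 59.0
d [-0.0033 -0.001   0.0328] r [-0.0039 -0.0023 -0.0001] mm 26 deg 0
d [-0.0033 -0.001   0.0328] r [-0.0036  0.0061  2.0943] mm 26 deg 180
```

View pics/s1.png

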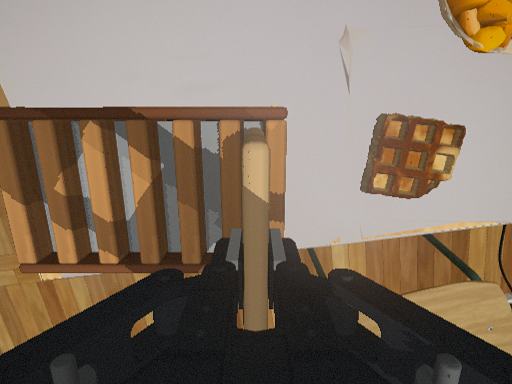

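The board sits above slot 1, the rightmost one. I lower it and feel for the plate.

```bash
python3 -m inch '[{"dx":-0.003,"dy":-0.001,"dz":0.025,"rx":-0.003,"ry":-0.002,"rz":0},{"dx":-0.003,"dy":-0.001,"dz":0.05,"rx":-0.003,"ry":-0.002,"rz":0},{"dx":-0.003,"dy":-0.001,"dz":0.065,"rx":-0.003,"ry":-0.002,"rz":0},{"dx":-0.003,"dy":-0.001,"dz":0.065,"rx":-0.003,"ry":-0.002,"rz":0}]'; python3 -m inch '[{"dx":0,"dy":0,"dz":0.006,"rx":0,"ry":0,"rz":0},{"dx":0,"dy":0,"dz":0.01,"rx":0,"ry":0,"rz":0},{"dx":0,"dy":0,"dz":0.01,"rx":0,"ry":0,"rz":0}]'
```

```text
time: 6.3
tool_pos: [0.655, 0.0899, 0.1304]
tool_rot: [0.008, 0.444, 0.896, 0.004]
contact_force: [-14.8, 2.2, 40.8]
gripper_width: 0.128
grasp_force: 70.7
time: 6.6
tool_pos: [0.6562, 0.0906, 0.1303]
tool_rot: [0.009, 0.444, 0.896, 0.004]
contact_force: [-28.3, 3.2, 68.4]
gripper_width: 0.127
grasp_force: 79.9
```

```bash
python3 -m inch '[{"dx":0,"dy":0,"dz":-0.02,"rx":0,"ry":0,"rz":0},{"dx":0,"dy":0,"dz":-0.04,"rx":0,"ry":0,"rz":0},{"dx":0,"dy":0,"dz":-0.04,"rx":0,"ry":0,"rz":0}]'
python3 - <<'E'
from h import *
import cv2
s=state();i=optics.camera_info("wrist")
p,y=slotpose(1,.138); move(p,yawR(y+180)); print(s['tool_pos'],s['contact_force'])
im=optics.grab_frame("wrist")[:,:,::-1].copy()
r=rot(s)
# expected board top edge rectangle in tool frame
for z in (s['tool_pos'][2]+.027,):
    L=np.array([(-.055,-.006,-.027),(.055,-.006,-.027),(.055,.006,-.027),(-.055,.006,-.027)])
    q=proj(i,r.apply(L)+s['tool_pos']).round().astype(int); cv2.polylines(im,[q],True,(255,0,0),1); print(q.tolist())
v=np.load('rack.npy');u=np.array([np.cos(v[2]),np.sin(v[2]),0]);w=np.array([-u[1],u[0],0])
for k in range(1,7):
    c=slotpose(k,.062)[0]
    q=proj(i,np.array([c+a*u+b*w for a,b in [(-.01,-.065),(.01,-.065),(.01,.065),(-.01,.065)]])).round().astype(int)
    cv2.polylines(im,[q],True,(0,255,0),1)
cv2.imwrite("pics/s2.png",cv2.resize(im[80:350,0:400],None,fx=2,fy=2,interpolation=cv2.INTER_CUBIC))
E
```

```text
time: 6.9
tool_pos: [0.6506, 0.0885, 0.1414]
tool_rot: [0.004, 0.445, 0.896, 0.001]
contact_force: [0.4, 0.5, -1.5]
gripper_width: 0.13
grasp_force: 64.1
d [ 0.0012 -0.0035  0.0042] r [0.004  0.0035 0.0008] mm 5 deg 0
d [ 0.0012 -0.0035  0.0042] r [-0.0055  0.0062 -2.0936] mm 5 deg 180
[0.65059584 0.08848684 0.14142103] [ 0.44103632  0.54634356 -1.48151484]
[[242, 371], [239, 143], [270, 143], [267, 371]]
```

View pics/s2.png

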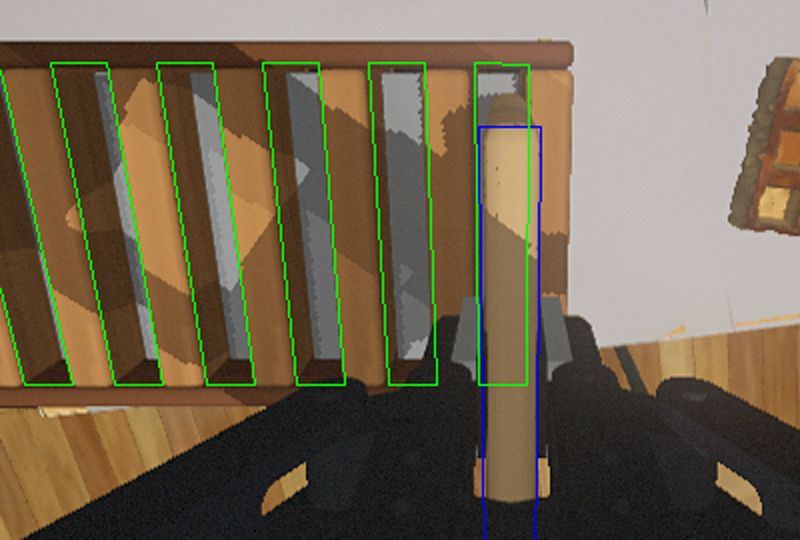

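Run:
```python
from h import *
s=state();i=optics.camera_info("wrist");r=rot(s)
L=lambda v:proj(i,r.apply(np.array([(v[0]+.053,v[2],-v[1]),(v[0]-.053,v[2],-v[1])]))+s['tool_pos'])
f=least_squares(lambda v:(L(v)-[(255.5,142),(255,329)]).ravel(),[0,.027,0],x_scale=.01)
print(f.x,f.fun)
```

```text
[-2.20560537e-04  9.24654408e-05  3.13078614e-04] [-1.94324698e-01 -7.49779381e-05  2.33521819e-01  9.01032956e-05]
```

The overlay puts the board about 3 mm to the right of slot 1 (board foot 490-530, slot 476-530 in the crop). I correct that and check before lowering slowly.

```bash
python3 -m inch '[{"dx":0,"dy":-0.0035,"dz":0,"rx":0.004,"ry":0.0035,"rz":0},{"dx":0,"dy":-0.0035,"dz":0,"rx":0.004,"ry":0.0035,"rz":0},{"dx":0,"dy":-0.0035,"dz":0,"rx":0.004,"ry":0.0035,"rz":0},{"dx":0,"dy":-0.0035,"dz":0,"rx":0.004,"ry":0.0035,"rz":0}]'
python3 - <<'E'
from h import *
import cv2
s=state();i=optics.camera_info("wrist")
p,y=slotpose(1,.138); move(p,yawR(y+180)); print(s['tool_pos'],s['contact_force'])
im=optics.grab_frame("wrist")[:,:,::-1].copy()
cv2.imwrite("pics/s3.png",cv2.resize(im[90:290,150:350],None,fx=3,fy=3,interpolation=cv2.INTER_CUBIC))
v=np.load('rack.npy');u=np.array([np.cos(v[2]),np.sin(v[2]),0]);w=np.array([-u[1],u[0],0])
c=slotpose(1,.062)[0]
print((proj(i,np.array([c+a*u+b*w for a,b in [(-.01,-.065),(.01,-.065),(.01,.065),(-.01,.065)]]))-[150,90])*3)
h=s['tool_pos'][2]-.062
print((proj(i,rot(s).apply(np.array([(.055,-.006,.068),(.055,.006,.068),(.055,-.006,-.027),(.055,.006,-.027)]))+s['tool_pos'])-[150,90])*3)
E
```

```text
time: 7.35
tool_pos: [0.6462, 0.0857, 0.1367]
tool_rot: [-0.003, 0.446, 0.895, -0.002]
contact_force: [-0.9, 0.4, -0.1]
gripper_width: 0.125
grasp_force: 64.1
d [ 0.0007  0.003  -0.0016] r [-0.0042 -0.003  -0.0003] mm 3 deg 0
d [ 0.0007  0.003  -0.0016] r [-0.0047  0.0065  2.0941] mm 3 deg 180
[0.64617686 0.0856675  0.13669824] [-0.86674484  0.42618844 -0.05675675]
[[369.16009718  69.55017255]
 [284.46402222  69.54647961]
 [288.92108617 559.26031282]
 [361.7096171  559.49626447]]
[[288.67425057 115.51696805]
 [340.46674701 115.53890294]
 [266.8990162  159.93961089]
 [359.94169915 159.97758198]]
```

View pics/s3.png

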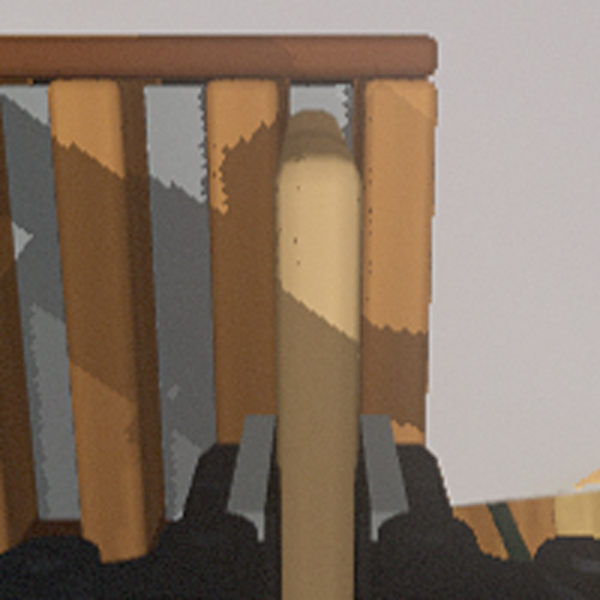

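The slot mouth spans 280-366 and the board foot 287-342 (3x crop), so I move 2 mm right and lower slowly.

```bash
python3 -m inch '[{"dx":0,"dy":0.0025,"dz":0,"rx":-0.004,"ry":-0.003,"rz":0},{"dx":0,"dy":0.0025,"dz":0,"rx":-0.004,"ry":-0.003,"rz":0},{"dx":0,"dy":0.0025,"dz":0,"rx":-0.004,"ry":-0.003,"rz":0},{"dx":0,"dy":0.0025,"dz":0.01,"rx":-0.004,"ry":-0.003,"rz":0},{"dx":0,"dy":0.0025,"dz":0.01,"rx":-0.004,"ry":-0.003,"rz":0}]'; python3 -c "
from h import *
p,y=slotpose(1,.12); move(p,yawR(y+180))"
```

```text
time: 7.9
tool_pos: [0.6473, 0.087, 0.1283]
tool_rot: [-0.0, 0.446, 0.895, -0.0]
contact_force: [-0.4, 0.6, -2.1]
gripper_width: 0.126
grasp_force: 64.1
d [0.0002 0.0009 0.0104] r [-0.0004 -0.0002 -0.0001] mm 8 deg 0
d [0.0002 0.0009 0.0104] r [-3.0000e-04  7.0000e-04  2.0942e+00] mm 8 deg 180
```

```bash
python3 -m inch '[{"dx":0,"dy":0,"dz":0.008,"rx":0,"ry":0,"rz":0},{"dx":0,"dy":0,"dz":0.016,"rx":0,"ry":0,"rz":0},{"dx":0,"dy":0,"dz":0.022,"rx":0,"ry":0,"rz":0},{"dx":0,"dy":0,"dz":0.022,"rx":0,"ry":0,"rz":0}]';python3 -m inch '[{"dx":0,"dy":0,"dz":0.005,"rx":0,"ry":0,"rz":0},{"dx":0,"dy":0,"dz":0.01,"rx":0,"ry":0,"rz":0},{"dx":0,"dy":0,"dz":0.01,"rx":0,"ry":0,"rz":0}]'
```

```text
time: 8.3
tool_pos: [0.6474, 0.087, 0.1108]
tool_rot: [-0.0, 0.446, 0.895, -0.0]
contact_force: [-0.1, 0.0, -1.5]
gripper_width: 0.127
grasp_force: 64.1
time: 8.6
tool_pos: [0.648, 0.087, 0.1037]
tool_rot: [0.0, 0.446, 0.895, 0.0]
contact_force: [0.4, 0.0, -1.3]
gripper_width: 0.122
grasp_force: 64.1
```

It goes past 0.108 without force, so this plate is sprung. Continue down.

```bash
python3 -m inch '[{"dx":0,"dy":0,"dz":0.01,"rx":0,"ry":0,"rz":0},{"dx":0,"dy":0,"dz":0.02,"rx":0,"ry":0,"rz":0},{"dx":0,"dy":0,"dz":0.028,"rx":0,"ry":0,"rz":0},{"dx":0,"dy":0,"dz":0.028,"rx":0,"ry":0,"rz":0}]'
```

```text
time: 9.0
tool_pos: [0.6472, 0.0869, 0.08]
tool_rot: [-0.001, 0.446, 0.895, -0.0]
contact_force: [-0.1, 0.0, -1.2]
gripper_width: 0.126
grasp_force: 64.2
```

```bash
python3 -m inch '[{"dx":0,"dy":0,"dz":0,"rx":0,"ry":0,"rz":0},{"dx":0,"dy":0,"dz":0,"rx":0,"ry":0,"rz":0},{"dx":0,"dy":0,"dz":0,"rx":0,"ry":0,"rz":0}]' -0.4; python3 -m inch '[{"dx":0,"dy":0,"dz":-0.03,"rx":0,"ry":0,"rz":0},{"dx":0,"dy":0,"dz":-0.07,"rx":0,"ry":0,"rz":0},{"dx":0,"dy":0,"dz":-0.12,"rx":0,"ry":0,"rz":0},{"dx":0,"dy":0,"dz":-0.17,"rx":0,"ry":0,"rz":0},{"dx":0,"dy":0,"dz":-0.17,"rx":0,"ry":0,"rz":0}]'; python3 -c "
from h import *
move([.50,.30,.25],yawR(142))"
```

```text
time: 9.3
tool_pos: [0.6488, 0.087, 0.0827]
tool_rot: [0.001, 0.446, 0.895, 0.001]
contact_force: [-0.5, -0.3, -0.9]
gripper_width: 0.301
grasp_force: 0.0
time: 9.8
tool_pos: [0.652, 0.0871, 0.2274]
tool_rot: [0.007, 0.446, 0.895, 0.004]
contact_force: [0.0, 0.3, 1.1]
gripper_width: 0.298
grasp_force: 0.0
d [ 0.3265  0.0092 -0.0313] r [ 0.0078  0.0075 -0.1737] mm 263 deg 15
d [ 0.3265  0.0092 -0.0313] r [ 0.0109 -0.0113  1.9206] mm 263 deg 165
```

```bash
python3 -m inch '[{"dx":0.327,"dy":0.009,"dz":-0.031,"rx":0.004,"ry":0.003,"rz":-0.174},{"dx":0.327,"dy":0.009,"dz":-0.031,"rx":0.004,"ry":0.003,"rz":-0.174},{"dx":0.327,"dy":0.009,"dz":-0.031,"rx":0.004,"ry":0.003,"rz":-0.174},{"dx":0.327,"dy":0.009,"dz":-0.031,"rx":0.004,"ry":0.003,"rz":-0.174},{"dx":0.327,"dy":0.009,"dz":-0.031,"rx":0.004,"ry":0.003,"rz":-0.174}]' -0.1
python3 - <<'E'
from h import *
import cv2, pickle
i=optics.camera_info("wrist");im=optics.grab_frame("wrist")
pickle.dump(i,open("draincam.pkl","wb"))
top=optics.grab_frame("top")
a=cv2.resize(im[20:240,100:440,::-1],None,fx=2,fy=2,interpolation=cv2.INTER_CUBIC)
b=cv2.resize(top[110:260,230:400,::-1],None,fx=.9,fy=1,interpolation=cv2.INTER_CUBIC); 
a=np.hstack([a,np.pad(top[110:300,240:360,::-1],((0,250),(0,0),(0,0)))])
cv2.imwrite("pics/dr2.png",a); print(a.shape)
B=np.load("B.npy"); print((proj(i,B[:,:3])-[100,20])*2)
E
```

```text
time: 10.3
tool_pos: [0.5021, 0.291, 0.2413]
tool_rot: [-0.002, 0.326, 0.946, -0.001]
contact_force: [0.6, -0.2, 0.4]
gripper_width: 0.447
grasp_force: 0.0
(440, 800, 3)
[[312.75552073 240.12306901]
 [415.49793739 259.15642469]
 [520.57806503 244.45507835]]
```

View pics/dr2.png

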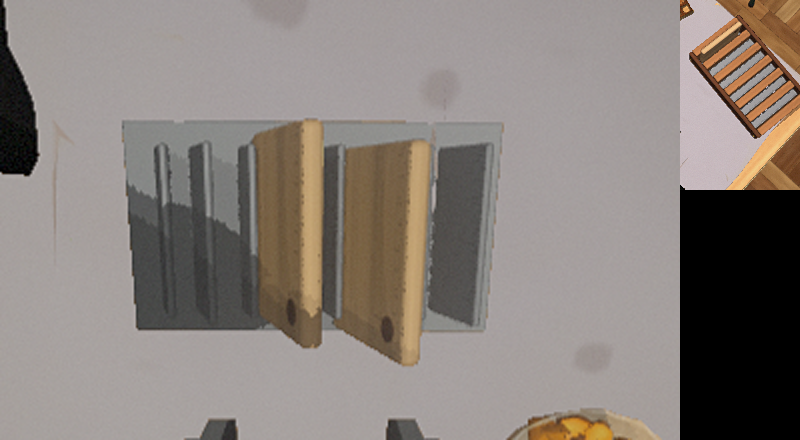

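Both remaining boards stand where measured (tops centred near (312,234) and (418,252)), and the first board is sunk in slot 1. Next is the middle board.

```bash
python3 -c "
from h import *
B=np.load('B.npy'); move(*grasp(B[1,:3],-37.8,up=.045))"
```

```text
d [0.034  0.0692 0.16  ] r [ 0.2312 -0.0027  0.0029] mm 142 deg 20
d [0.034  0.0692 0.16  ] r [ 0.0042  0.3608 -2.0601] mm 142 deg 180
```

```bash
python3 -m inch '[{"dx":0.034,"dy":0.069,"dz":0.05,"rx":0.231,"ry":-0.003,"rz":0.002},{"dx":0.034,"dy":0.069,"dz":0.1,"rx":0.231,"ry":-0.003,"rz":0.002},{"dx":0.034,"dy":0.069,"dz":0.16,"rx":0.231,"ry":-0.003,"rz":0.002},{"dx":0.034,"dy":0.069,"dz":0.16,"rx":0.231,"ry":-0.003,"rz":0.002},{"dx":0.034,"dy":0.069,"dz":0.16,"rx":0.231,"ry":-0.003,"rz":0.002}]';python3 -c "
from h import *
B=np.load('B.npy'); move(*grasp(B[1,:3],-37.8))"
```

```text
time: 10.9
tool_pos: [0.5146, 0.3486, 0.1113]
tool_rot: [-0.058, 0.321, 0.93, -0.167]
contact_force: [0.0, -0.5, 1.4]
gripper_width: 0.45
grasp_force: 0.0
d [0.0068 0.0027 0.0514] r [-0.0038 -0.0015 -0.0034] mm 42 deg 0
d [0.0068 0.0027 0.0514] r [-0.0024  0.006   2.0909] mm 42 deg 180
```

```bash
python3 -m inch '[{"dx":0.005,"dy":0.002,"dz":0.02,"rx":-0.003,"ry":0,"rz":0},{"dx":0.005,"dy":0.002,"dz":0.051,"rx":-0.003,"ry":0,"rz":0},{"dx":0.005,"dy":0.002,"dz":0.051,"rx":-0.003,"ry":0,"rz":0},{"dx":0.005,"dy":0.002,"dz":0.051,"rx":-0.003,"ry":0,"rz":0}]';python3 -c "
from h import *
B=np.load('B.npy'); move(*grasp(B[1,:3],-37.8))"; python3 -m inch '[{"dx":0.005,"dy":0.002,"dz":0.05,"rx":0,"ry":0,"rz":0}]' - >/dev/null 2>&1 <&- & sleep 0; wait
```

```text
time: 11.3
tool_pos: [0.5061, 0.3424, 0.0779]
tool_rot: [-0.054, 0.322, 0.931, -0.161]
contact_force: [0.0, -0.3, 0.6]
gripper_width: 0.454
grasp_force: 0.0
d [0.0033 0.     0.0079] r [ 0.0049  0.0005 -0.0047] mm 7 deg 1
d [0.0033 0.     0.0079] r [ 7.0000e-04 -7.7000e-03  2.0897e+00] mm 7 deg 180
```

I added a stray extra move there by mistake, so I check the state straight away.

```bash
python3 -c "
from h import *
s=state();print(s['time'],s['tool_pos'],s['contact_force'])
B=np.load('B.npy'); move(*grasp(B[1,:3],-37.8))"
```

```text
11.4 [0.50145901 0.33894067 0.04570332] [0.56766424 0.34826794 0.1805013 ]
d [ 0.001  -0.0065 -0.0324] r [ 0.0141  0.0042 -0.0057] mm 26 deg 1
d [ 0.001  -0.0065 -0.0324] r [ 0.0066 -0.0221  2.0886] mm 26 deg 180
```

```bash
python3 -m inch '[{"dx":-0.004,"dy":-0.003,"dz":-0.048,"rx":0.003,"ry":0,"rz":-0.002},{"dx":-0.004,"dy":-0.003,"dz":-0.048,"rx":0.003,"ry":0,"rz":-0.002},{"dx":-0.004,"dy":-0.003,"dz":-0.048,"rx":0.003,"ry":0,"rz":-0.002},{"dx":-0.004,"dy":-0.003,"dz":-0.048,"rx":0.003,"ry":0,"rz":-0.002}]';python3 -c "
from h import *
B=np.load('B.npy'); move(*grasp(B[1,:3],-37.8))"
```

```text
time: 11.8
tool_pos: [0.505, 0.3428, 0.0754]
tool_rot: [-0.055, 0.321, 0.931, -0.163]
contact_force: [0.7, 0.1, 0.1]
gripper_width: 0.45
grasp_force: 0.0
d [ 0.0019 -0.0006  0.0049] r [ 0.0021  0.0007 -0.0022] mm 4 deg 0
d [ 0.0019 -0.0006  0.0049] r [ 1.1000e-03 -3.3000e-03  2.0922e+00] mm 4 deg 180
```

No harm done. Close with a 3 mm approach, then lift.

```bash
python3 -m inch '[{"dx":0.002,"dy":0,"dz":0.004,"rx":0,"ry":0,"rz":0},{"dx":0.002,"dy":0,"dz":0.004,"rx":0,"ry":0,"rz":0},{"dx":0.002,"dy":0,"dz":0.004,"rx":0,"ry":0,"rz":0},{"dx":0.002,"dy":0,"dz":0.004,"rx":0,"ry":0,"rz":0},{"dx":0.002,"dy":0,"dz":0.004,"rx":0,"ry":0,"rz":0}]' -1; python3 -m inch '[{"dx":0,"dy":0,"dz":-0.04,"rx":0,"ry":0,"rz":0},{"dx":0,"dy":0,"dz":-0.08,"rx":0,"ry":0,"rz":0},{"dx":0,"dy":0,"dz":-0.13,"rx":0,"ry":0,"rz":0},{"dx":0,"dy":0,"dz":-0.18,"rx":0,"ry":0,"rz":0},{"dx":0,"dy":0,"dz":-0.18,"rx":0,"ry":0,"rz":0}]'
python3 - <<'E'
from h import *
p,y=slotpose(3,.2); move(p,yawR(y+180))
E
```

```text
time: 12.3
tool_pos: [0.5009, 0.3418, 0.0695]
tool_rot: [-0.057, 0.32, 0.931, -0.165]
contact_force: [-0.4, 0.3, -1.7]
gripper_width: 0.13
grasp_force: 60.4
time: 12.8
tool_pos: [0.5349, 0.3835, 0.2124]
tool_rot: [-0.053, 0.32, 0.932, -0.16]
contact_force: [-0.1, 0.6, -0.3]
gripper_width: 0.131
grasp_force: 60.6
d [-0.3139 -0.2744  0.1147] r [-0.2244  0.0326  0.1725] mm 346 deg 24
d [-0.3139 -0.2744  0.1147] r [-0.0471 -0.3238 -1.8947] mm 346 deg 165
```

```bash
python3 -m inch '[{"dx":-0.314,"dy":-0.274,"dz":0.115,"rx":-0.224,"ry":0.033,"rz":0.172},{"dx":-0.314,"dy":-0.274,"dz":0.115,"rx":-0.224,"ry":0.033,"rz":0.172},{"dx":-0.314,"dy":-0.274,"dz":0.115,"rx":-0.224,"ry":0.033,"rz":0.172},{"dx":-0.314,"dy":-0.274,"dz":0.115,"rx":-0.224,"ry":0.033,"rz":0.172},{"dx":-0.314,"dy":-0.274,"dz":0.115,"rx":-0.224,"ry":0.033,"rz":0.172}]'
python3 - <<'E'
from h import *
p,y=slotpose(3,.15); move(p,yawR(y+180))
E
```

```text
time: 13.3
tool_pos: [0.5677, 0.1315, 0.1958]
tool_rot: [-0.004, 0.446, 0.895, -0.006]
contact_force: [0.9, 0.4, -0.9]
gripper_width: 0.134
grasp_force: 60.5
d [-0.1043 -0.0474  0.0577] r [-0.0097 -0.0017 -0.0003] mm 103 deg 1
d [-0.1043 -0.0474  0.0577] r [-0.0026  0.0152  2.0941] mm 103 deg 180
```

```bash
python3 -m inch '[{"dx":-0.104,"dy":-0.047,"dz":0,"rx":-0.005,"ry":0,"rz":0},{"dx":-0.104,"dy":-0.047,"dz":0.02,"rx":-0.005,"ry":0,"rz":0},{"dx":-0.104,"dy":-0.047,"dz":0.057,"rx":-0.005,"ry":0,"rz":0},{"dx":-0.104,"dy":-0.047,"dz":0.057,"rx":-0.005,"ry":0,"rz":0},{"dx":-0.104,"dy":-0.047,"dz":0.057,"rx":-0.005,"ry":0,"rz":0}]';  python3 - <<'E'
from h import *
p,y=slotpose(3,.138); move(p,yawR(y+180))
E
```

```text
time: 13.8
tool_pos: [0.5876, 0.0449, 0.1505]
tool_rot: [-0.004, 0.446, 0.895, -0.003]
contact_force: [-0.4, 0.1, -0.9]
gripper_width: 0.131
grasp_force: 60.4
d [-0.0028 -0.0026  0.0157] r [-0.0055 -0.0028  0.0001] mm 13 deg 1
d [-0.0028 -0.0026  0.0157] r [ 0.0043 -0.0086 -2.0943] mm 13 deg 180
```

```bash
python3 -m inch '[{"dx":-0.002,"dy":-0.002,"dz":0.014,"rx":-0.004,"ry":-0.002,"rz":0},{"dx":-0.002,"dy":-0.002,"dz":0.014,"rx":-0.004,"ry":-0.002,"rz":0},{"dx":-0.002,"dy":-0.002,"dz":0.014,"rx":-0.004,"ry":-0.002,"rz":0},{"dx":-0.002,"dy":-0.002,"dz":0.014,"rx":-0.004,"ry":-0.002,"rz":0}]';  python3 - <<'E'
from h import *
p,y=slotpose(3,.115); move(p,yawR(y+180))
E
```

```text
time: 14.2
tool_pos: [0.5888, 0.0428, 0.1416]
tool_rot: [0.001, 0.445, 0.895, 0.0]
contact_force: [-0.5, -0.7, -0.5]
gripper_width: 0.128
grasp_force: 60.5
d [ 0.0003 -0.0025  0.0332] r [0.0008 0.0013 0.0005] mm 27 deg 0
d [ 0.0003 -0.0025  0.0332] r [-2.0000e-03  1.2000e-03 -2.0939e+00] mm 27 deg 180
```

```bash
python3 -m inch '[{"dx":0,"dy":-0.002,"dz":0,"rx":0,"ry":0,"rz":0},{"dx":0,"dy":-0.002,"dz":0.008,"rx":0,"ry":0,"rz":0},{"dx":0,"dy":-0.002,"dz":0.016,"rx":0,"ry":0,"rz":0},{"dx":0,"dy":-0.002,"dz":0.016,"rx":0,"ry":0,"rz":0}]';  python3 - <<'E'
from h import *
p,y=slotpose(3,.108); move(p,yawR(y+180))
E
```

```text
time: 14.6
tool_pos: [0.5861, 0.0414, 0.1262]
tool_rot: [-0.001, 0.446, 0.895, -0.001]
contact_force: [-0.6, -0.6, -1.6]
gripper_width: 0.128
grasp_force: 60.5
d [-0.0004  0.0013  0.0227] r [-0.0013 -0.0005 -0.0001] mm 18 deg 0
d [-0.0004  0.0013  0.0227] r [-8.0000e-04  2.0000e-03  2.0943e+00] mm 18 deg 180
```

```bash
python3 -m inch '[{"dx":0,"dy":0.001,"dz":0.008,"rx":0,"ry":0,"rz":0},{"dx":0,"dy":0.001,"dz":0.016,"rx":0,"ry":0,"rz":0},{"dx":0,"dy":0.001,"dz":0.018,"rx":0,"ry":0,"rz":0},{"dx":0,"dy":0.001,"dz":0.018,"rx":0,"ry":0,"rz":0}]'; python3 -m inch '[{"dx":0,"dy":0,"dz":0.005,"rx":0,"ry":0,"rz":0},{"dx":0,"dy":0,"dz":0.01,"rx":0,"ry":0,"rz":0},{"dx":0,"dy":0,"dz":0.013,"rx":0,"ry":0,"rz":0},{"dx":0,"dy":0,"dz":0.013,"rx":0,"ry":0,"rz":0}]'
```

```text
time: 15.0
tool_pos: [0.5875, 0.0419, 0.1129]
tool_rot: [0.0, 0.446, 0.895, -0.0]
contact_force: [-0.0, 0.2, -1.6]
gripper_width: 0.13
grasp_force: 60.5
time: 15.4
tool_pos: [0.5875, 0.0418, 0.1027]
tool_rot: [0.0, 0.446, 0.895, -0.0]
contact_force: [-0.1, 0.2, -2.3]
gripper_width: 0.131
grasp_force: 60.5
```

```bash
python3 -m inch '[{"dx":0,"dy":0,"dz":0.007,"rx":0,"ry":0,"rz":0},{"dx":0,"dy":0,"dz":0.012,"rx":0,"ry":0,"rz":0},{"dx":0,"dy":0,"dz":0.012,"rx":0,"ry":0,"rz":0}]'; python3 -m inch '[{"dx":0,"dy":0,"dz":0.007,"rx":0,"ry":0,"rz":0},{"dx":0,"dy":0,"dz":0.014,"rx":0,"ry":0,"rz":0},{"dx":0,"dy":0,"dz":0.016,"rx":0,"ry":0,"rz":0},{"dx":0,"dy":0,"dz":0.016,"rx":0,"ry":0,"rz":0}]'
```

```text
time: 15.7
tool_pos: [0.5873, 0.0418, 0.0926]
tool_rot: [-0.0, 0.446, 0.895, -0.0]
contact_force: [-0.2, 0.3, -1.2]
gripper_width: 0.129
grasp_force: 60.5
time: 16.1
tool_pos: [0.5875, 0.0419, 0.0802]
tool_rot: [0.0, 0.446, 0.895, -0.0]
contact_force: [0.4, -0.1, -1.4]
gripper_width: 0.128
grasp_force: 60.5
```

Slot 3 is sprung too. Release and go for the last board.

```bash
python3 -m inch '[{"dx":0,"dy":0,"dz":0,"rx":0,"ry":0,"rz":0},{"dx":0,"dy":0,"dz":0,"rx":0,"ry":0,"rz":0},{"dx":0,"dy":0,"dz":0,"rx":0,"ry":0,"rz":0}]' -0.4; python3 -m inch '[{"dx":0,"dy":0,"dz":-0.03,"rx":0,"ry":0,"rz":0},{"dx":0,"dy":0,"dz":-0.07,"rx":0,"ry":0,"rz":0},{"dx":0,"dy":0,"dz":-0.12,"rx":0,"ry":0,"rz":0},{"dx":0,"dy":0,"dz":-0.17,"rx":0,"ry":0,"rz":0},{"dx":0,"dy":0,"dz":-0.17,"rx":0,"ry":0,"rz":0}]'; python3 -c "
from h import *
move([.48,.26,.25],yawR(142))"
```

```text
time: 16.4
tool_pos: [0.5882, 0.0418, 0.0813]
tool_rot: [0.001, 0.446, 0.895, 0.0]
contact_force: [0.3, 0.0, 0.2]
gripper_width: 0.302
grasp_force: 0.0
time: 16.9
tool_pos: [0.5916, 0.0418, 0.2254]
tool_rot: [0.007, 0.446, 0.895, 0.003]
contact_force: [0.6, 0.0, 0.9]
gripper_width: 0.303
grasp_force: 0.0
d [ 0.3014  0.0535 -0.0332] r [ 0.0063  0.0076 -0.1735] mm 246 deg 15
d [ 0.3014  0.0535 -0.0332] r [ 0.011  -0.0091  1.9208] mm 246 deg 165
```

```bash
python3 -m inch '[{"dx":0.301,"dy":0.053,"dz":-0.033,"rx":0.004,"ry":0.004,"rz":-0.174},{"dx":0.301,"dy":0.053,"dz":-0.033,"rx":0.004,"ry":0.004,"rz":-0.174},{"dx":0.301,"dy":0.053,"dz":-0.033,"rx":0.004,"ry":0.004,"rz":-0.174},{"dx":0.301,"dy":0.053,"dz":-0.033,"rx":0.004,"ry":0.004,"rz":-0.174},{"dx":0.301,"dy":0.053,"dz":-0.033,"rx":0.004,"ry":0.004,"rz":-0.174}]' -0.1
python3 - <<'E'
from h import *
import cv2
i=optics.camera_info("wrist");im=optics.grab_frame("wrist")
a=cv2.resize(im[20:240,100:440,::-1],None,fx=2,fy=2,interpolation=cv2.INTER_CUBIC)
top=optics.grab_frame("top")
a=np.hstack([a,np.pad(top[110:300,240:360,::-1],((0,250),(0,0),(0,0)))])
cv2.imwrite("pics/dr3.png",a)
B=np.load("B.npy"); print((proj(i,B[:,:3])-[100,20])*2)
move(*grasp(B[0,:3],-37.8,up=.045))
E
```

```text
time: 17.4
tool_pos: [0.475, 0.2613, 0.243]
tool_rot: [-0.003, 0.325, 0.946, -0.001]
contact_force: [1.4, 1.0, -0.1]
gripper_width: 0.449
grasp_force: 0.0
[[396.20249394 246.97389894]
 [497.48250714 265.89073832]
 [602.33481377 251.4395237 ]]
d [0.0423 0.0576 0.1619] r [ 0.2306 -0.0037  0.0032] mm 142 deg 20
d [0.0423 0.0576 0.1619] r [ 0.0057  0.3598 -2.06  ] mm 142 deg 180
```

View pics/dr3.png

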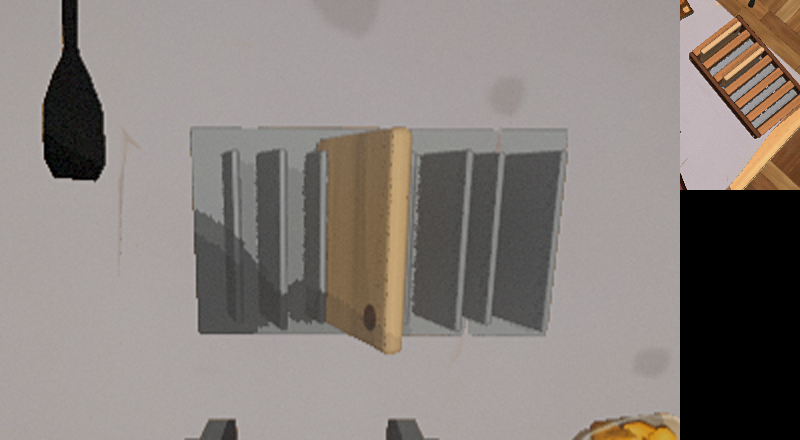

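The last board has not moved (top centre near (398,241), predicted (396,247)), and two boards are in the rack.

```bash
python3 -m inch '[{"dx":0.042,"dy":0.058,"dz":0.05,"rx":0.231,"ry":-0.003,"rz":0.002},{"dx":0.042,"dy":0.058,"dz":0.1,"rx":0.231,"ry":-0.003,"rz":0.002},{"dx":0.042,"dy":0.058,"dz":0.162,"rx":0.231,"ry":-0.003,"rz":0.002},{"dx":0.042,"dy":0.058,"dz":0.162,"rx":0.231,"ry":-0.003,"rz":0.002},{"dx":0.042,"dy":0.058,"dz":0.162,"rx":0.231,"ry":-0.003,"rz":0.002}]';python3 -c "
from h import *
B=np.load('B.npy'); move(*grasp(B[0,:3],-37.8))"
```

```text
time: 18.0
tool_pos: [0.4767, 0.3157, 0.1117]
tool_rot: [-0.059, 0.321, 0.93, -0.167]
contact_force: [0.2, 0.5, 0.1]
gripper_width: 0.447
grasp_force: 0.0
d [0.006  0.0027 0.052 ] r [-0.0042 -0.0026 -0.0029] mm 42 deg 0
d [0.006  0.0027 0.052 ] r [-0.004   0.0066  2.0915] mm 42 deg 180
```

```bash
python3 -m inch '[{"dx":0.006,"dy":0.002,"dz":0.02,"rx":-0.003,"ry":-0.001,"rz":-0.002},{"dx":0.006,"dy":0.002,"dz":0.052,"rx":-0.003,"ry":-0.001,"rz":-0.002},{"dx":0.006,"dy":0.002,"dz":0.052,"rx":-0.003,"ry":-0.001,"rz":-0.002},{"dx":0.006,"dy":0.002,"dz":0.052,"rx":-0.003,"ry":-0.001,"rz":-0.002},{"dx":0.006,"dy":0.002,"dz":0.052,"rx":-0.003,"ry":-0.001,"rz":-0.002}]';python3 -c "
from h import *
B=np.load('B.npy'); move(*grasp(B[0,:3],-37.8))"
```

```text
time: 18.5
tool_pos: [0.4678, 0.3103, 0.0771]
tool_rot: [-0.054, 0.321, 0.932, -0.161]
contact_force: [0.0, -0.3, 0.7]
gripper_width: 0.445
grasp_force: 0.0
d [ 0.0015 -0.0011  0.0072] r [ 0.0048  0.0007 -0.002 ] mm 6 deg 0
d [ 0.0015 -0.0011  0.0072] r [ 1.1000e-03 -7.5000e-03  2.0924e+00] mm 6 deg 180
```

```bash
python3 -m inch '[{"dx":0.002,"dy":0,"dz":0.004,"rx":0.002,"ry":0,"rz":0},{"dx":0.002,"dy":0,"dz":0.004,"rx":0.002,"ry":0,"rz":0},{"dx":0.002,"dy":0,"dz":0.004,"rx":0.002,"ry":0,"rz":0},{"dx":0.002,"dy":0,"dz":0.004,"rx":0.002,"ry":0,"rz":0},{"dx":0.002,"dy":0,"dz":0.004,"rx":0.002,"ry":0,"rz":0}]' -1; python3 -m inch '[{"dx":0,"dy":0,"dz":-0.04,"rx":0,"ry":0,"rz":0},{"dx":0,"dy":0,"dz":-0.08,"rx":0,"ry":0,"rz":0},{"dx":0,"dy":0,"dz":-0.13,"rx":0,"ry":0,"rz":0},{"dx":0,"dy":0,"dz":-0.18,"rx":0,"ry":0,"rz":0},{"dx":0,"dy":0,"dz":-0.18,"rx":0,"ry":0,"rz":0}]'
python3 - <<'E'
from h import *
p,y=slotpose(5,.2); move(p,yawR(y+180))
E
```

```text
time: 19.0
tool_pos: [0.4639, 0.3096, 0.0719]
tool_rot: [-0.057, 0.32, 0.931, -0.165]
contact_force: [-2.0, -2.1, 6.0]
gripper_width: 0.131
grasp_force: 58.8
time: 19.5
tool_pos: [0.4976, 0.3515, 0.2128]
tool_rot: [-0.053, 0.32, 0.932, -0.16]
contact_force: [1.0, -0.5, 0.5]
gripper_width: 0.127
grasp_force: 58.8
d [-0.3012 -0.3044  0.1254] r [-0.2239  0.0324  0.1732] mm 357 deg 24
d [-0.3012 -0.3044  0.1254] r [-0.0467 -0.323  -1.8941] mm 357 deg 165
```

```bash
python3 -m inch '[{"dx":-0.301,"dy":-0.304,"dz":0.125,"rx":-0.224,"ry":0.033,"rz":0.173},{"dx":-0.301,"dy":-0.304,"dz":0.125,"rx":-0.224,"ry":0.033,"rz":0.173},{"dx":-0.301,"dy":-0.304,"dz":0.125,"rx":-0.224,"ry":0.033,"rz":0.173},{"dx":-0.301,"dy":-0.304,"dz":0.125,"rx":-0.224,"ry":0.033,"rz":0.173},{"dx":-0.301,"dy":-0.304,"dz":0.125,"rx":-0.224,"ry":0.033,"rz":0.173}]'
python3 - <<'E'
from h import *
p,y=slotpose(5,.15); move(p,yawR(y+180))
E
```

```text
time: 20.0
tool_pos: [0.5129, 0.0976, 0.1974]
tool_rot: [-0.004, 0.446, 0.895, -0.005]
contact_force: [1.1, -0.3, -1.3]
gripper_width: 0.13
grasp_force: 59.0
d [-0.1118 -0.0622  0.0598] r [-0.0086 -0.0017 -0.0006] mm 113 deg 1
d [-0.1118 -0.0622  0.0598] r [-0.0026  0.0135  2.0938] mm 113 deg 180
```

```bash
python3 -m inch '[{"dx":-0.112,"dy":-0.062,"dz":0,"rx":-0.005,"ry":0,"rz":0},{"dx":-0.112,"dy":-0.062,"dz":0.02,"rx":-0.005,"ry":0,"rz":0},{"dx":-0.112,"dy":-0.062,"dz":0.06,"rx":-0.005,"ry":0,"rz":0},{"dx":-0.112,"dy":-0.062,"dz":0.06,"rx":-0.005,"ry":0,"rz":0},{"dx":-0.112,"dy":-0.062,"dz":0.06,"rx":-0.005,"ry":0,"rz":0}]';python3 -m inch '[{"dx":0,"dy":0,"dz":0.006,"rx":0,"ry":0,"rz":0},{"dx":0,"dy":0,"dz":0.006,"rx":0,"ry":0,"rz":0},{"dx":0,"dy":0,"dz":0.006,"rx":0,"ry":0,"rz":0}]';  python3 - <<'E'
from h import *
p,y=slotpose(5,.138); move(p,yawR(y+180))
E
```

```text
time: 20.5
tool_pos: [0.527, -0.0015, 0.1497]
tool_rot: [-0.004, 0.446, 0.895, -0.002]
contact_force: [-0.4, -0.0, 0.3]
gripper_width: 0.129
grasp_force: 59.0
time: 20.8
tool_pos: [0.5286, -0.0012, 0.1472]
tool_rot: [-0.001, 0.445, 0.895, -0.002]
contact_force: [0.6, -0.2, -2.1]
gripper_width: 0.129
grasp_force: 59.0
d [-0.0013 -0.0042  0.0115] r [-0.0026 -0.0007  0.0005] mm 10 deg 0
d [-0.0013 -0.0042  0.0115] r [ 1.1000e-03 -4.1000e-03 -2.0938e+00] mm 10 deg 180
```

```bash
python3 -m inch '[{"dx":-0.001,"dy":-0.004,"dz":0.011,"rx":-0.002,"ry":-0.001,"rz":0},{"dx":-0.001,"dy":-0.004,"dz":0.011,"rx":-0.002,"ry":-0.001,"rz":0},{"dx":-0.001,"dy":-0.004,"dz":0.011,"rx":-0.002,"ry":-0.001,"rz":0},{"dx":-0.001,"dy":-0.004,"dz":0.011,"rx":-0.002,"ry":-0.001,"rz":0}]';  python3 - <<'E'
from h import *
p,y=slotpose(5,.124); move(p,yawR(y+180))
E
```

```text
time: 21.2
tool_pos: [0.526, -0.0046, 0.1374]
tool_rot: [-0.001, 0.446, 0.895, -0.001]
contact_force: [0.2, -0.9, -1.4]
gripper_width: 0.133
grasp_force: 59.0
d [0.0001 0.001  0.0168] r [-0.0014 -0.0004 -0.0005] mm 13 deg 0
d [0.0001 0.001  0.0168] r [-6.0000e-04  2.1000e-03  2.0939e+00] mm 13 deg 180
```

```bash
python3 -m inch '[{"dx":0,"dy":0.001,"dz":0.006,"rx":0,"ry":0,"rz":0},{"dx":0,"dy":0.001,"dz":0.012,"rx":0,"ry":0,"rz":0},{"dx":0,"dy":0.001,"dz":0.017,"rx":0,"ry":0,"rz":0},{"dx":0,"dy":0.001,"dz":0.017,"rx":0,"ry":0,"rz":0}]'; python3 -m inch '[{"dx":0,"dy":0,"dz":0.008,"rx":0,"ry":0,"rz":0},{"dx":0,"dy":0,"dz":0.015,"rx":0,"ry":0,"rz":0},{"dx":0,"dy":0,"dz":0.015,"rx":0,"ry":0,"rz":0}]'
```

```text
time: 21.6
tool_pos: [0.5259, -0.004, 0.1226]
tool_rot: [-0.002, 0.446, 0.895, -0.001]
contact_force: [-0.5, -0.0, -1.9]
gripper_width: 0.126
grasp_force: 59.0
time: 21.9
tool_pos: [0.5257, -0.004, 0.1104]
tool_rot: [-0.002, 0.446, 0.895, -0.001]
contact_force: [-0.5, 0.1, -1.8]
gripper_width: 0.127
grasp_force: 59.0
```

```bash
python3 -m inch '[{"dx":0,"dy":0,"dz":0.005,"rx":0,"ry":0,"rz":0},{"dx":0,"dy":0,"dz":0.009,"rx":0,"ry":0,"rz":0},{"dx":0,"dy":0,"dz":0.009,"rx":0,"ry":0,"rz":0}]'
```

```text
time: 22.2
tool_pos: [0.5276, -0.0039, 0.1086]
tool_rot: [-0.0, 0.446, 0.895, -0.0]
contact_force: [-7.6, 3.5, 16.3]
gripper_width: 0.127
grasp_force: 61.8
```

Slot 5 is stuck (16 N at 0.1086). Lift out and move to slot 6.

```bash
python3 -m inch '[{"dx":0,"dy":0,"dz":-0.02,"rx":0,"ry":0,"rz":0},{"dx":0,"dy":0,"dz":-0.04,"rx":0,"ry":0,"rz":0},{"dx":0,"dy":0,"dz":-0.06,"rx":0,"ry":0,"rz":0},{"dx":0,"dy":0,"dz":-0.06,"rx":0,"ry":0,"rz":0},{"dx":0,"dy":0,"dz":-0.06,"rx":0,"ry":0,"rz":0}]';  python3 - <<'E'
from h import *
p,y=slotpose(6,.145); move(p,yawR(y+180))
E
```

```text
time: 22.7
tool_pos: [0.527, -0.0042, 0.1533]
tool_rot: [-0.0, 0.446, 0.895, -0.001]
contact_force: [0.7, -0.0, -0.6]
gripper_width: 0.129
grasp_force: 59.1
d [ 0.0004 -0.0478  0.0104] r [-0.0007  0.0003 -0.0006] mm 39 deg 0
d [ 0.0004 -0.0478  0.0104] r [4.0000e-04 1.1000e-03 2.0938e+00] mm 39 deg 180
```

```bash
python3 -m inch '[{"dx":0,"dy":-0.048,"dz":0,"rx":0,"ry":0,"rz":0},{"dx":0,"dy":-0.048,"dz":0.01,"rx":0,"ry":0,"rz":0},{"dx":0,"dy":-0.048,"dz":0.017,"rx":0,"ry":0,"rz":0},{"dx":0,"dy":-0.048,"dz":0.017,"rx":0,"ry":0,"rz":0},{"dx":0,"dy":-0.048,"dz":0.017,"rx":0,"ry":0,"rz":0}]';  python3 - <<'E'
from h import *
p,y=slotpose(6,.124); move(p,yawR(y+180))
E
```

```text
time: 23.2
tool_pos: [0.4961, -0.0269, 0.1386]
tool_rot: [-0.001, 0.446, 0.895, -0.001]
contact_force: [-0.6, -0.5, -1.2]
gripper_width: 0.126
grasp_force: 59.4
d [-0.0002  0.0001  0.0182] r [-0.0017 -0.0009 -0.0002] mm 15 deg 0
d [-0.0002  0.0001  0.0182] r [-1.5000e-03  2.6000e-03  2.0942e+00] mm 15 deg 180
```

```bash
python3 -m inch '[{"dx":0,"dy":0,"dz":0.006,"rx":0,"ry":0,"rz":0},{"dx":0,"dy":0,"dz":0.012,"rx":0,"ry":0,"rz":0},{"dx":0,"dy":0,"dz":0.018,"rx":0,"ry":0,"rz":0},{"dx":0,"dy":0,"dz":0.018,"rx":0,"ry":0,"rz":0}]'; python3 -m inch '[{"dx":0,"dy":0,"dz":0.008,"rx":0,"ry":0,"rz":0},{"dx":0,"dy":0,"dz":0.015,"rx":0,"ry":0,"rz":0},{"dx":0,"dy":0,"dz":0.015,"rx":0,"ry":0,"rz":0}]'
```

```text
time: 23.6
tool_pos: [0.4953, -0.027, 0.1235]
tool_rot: [-0.002, 0.446, 0.895, -0.001]
contact_force: [-0.5, 0.8, -1.4]
gripper_width: 0.13
grasp_force: 59.4
time: 23.9
tool_pos: [0.4951, -0.0271, 0.1114]
tool_rot: [-0.002, 0.446, 0.895, -0.001]
contact_force: [0.5, 0.1, -0.7]
gripper_width: 0.126
grasp_force: 59.4
```

```bash
python3 -m inch '[{"dx":0,"dy":0,"dz":0.005,"rx":0,"ry":0,"rz":0},{"dx":0,"dy":0,"dz":0.009,"rx":0,"ry":0,"rz":0},{"dx":0,"dy":0,"dz":0.009,"rx":0,"ry":0,"rz":0}]'
```

```text
time: 24.2
tool_pos: [0.4956, -0.0272, 0.105]
tool_rot: [-0.001, 0.446, 0.895, -0.001]
contact_force: [-0.5, 0.7, -1.1]
gripper_width: 0.125
grasp_force: 59.4
```

Slot 6 gives way. Continue down to about 0.081.

```bash
python3 -m inch '[{"dx":0,"dy":0,"dz":0.008,"rx":0,"ry":0,"rz":0},{"dx":0,"dy":0,"dz":0.016,"rx":0,"ry":0,"rz":0},{"dx":0,"dy":0,"dz":0.024,"rx":0,"ry":0,"rz":0},{"dx":0,"dy":0,"dz":0.028,"rx":0,"ry":0,"rz":0},{"dx":0,"dy":0,"dz":0.028,"rx":0,"ry":0,"rz":0}]'
```

```text
time: 24.7
tool_pos: [0.4952, -0.0272, 0.0821]
tool_rot: [-0.002, 0.446, 0.895, -0.001]
contact_force: [-0.0, 0.6, -1.1]
gripper_width: 0.125
grasp_force: 59.5
```

```bash
python3 -m inch '[{"dx":0,"dy":0,"dz":0.001,"rx":0,"ry":0,"rz":0},{"dx":0,"dy":0,"dz":0.001,"rx":0,"ry":0,"rz":0},{"dx":0,"dy":0,"dz":0.001,"rx":0,"ry":0,"rz":0}]' -0.4; python3 -m inch '[{"dx":0,"dy":0,"dz":-0.03,"rx":0,"ry":0,"rz":0},{"dx":0,"dy":0,"dz":-0.07,"rx":0,"ry":0,"rz":0},{"dx":0,"dy":0,"dz":-0.12,"rx":0,"ry":0,"rz":0},{"dx":0.03,"dy":0,"dz":-0.18,"rx":0,"ry":0,"rz":0},{"dx":0.06,"dy":0,"dz":-0.22,"rx":0,"ry":0,"rz":0}]'
python3 - <<'E'
from h import *
import cv2
a=optics.grab_frame("wrist")[20:300,40:480,::-1]; b=optics.grab_frame("scene")[120:330,140:370,::-1];t=optics.grab_frame("top")[90:310,110:400,::-1]
a=cv2.resize(a,(400,255)); b=cv2.resize(b,None,fx=1.7,fy=1.7,interpolation=cv2.INTER_CUBIC);t=cv2.resize(t,(400,303))
L=np.vstack([a,t]);b=np.pad(b,((0,L.shape[0]-b.shape[0]),(0,0),(0,0)))
cv2.imwrite("pics/end.png",np.hstack([L,b]))
E
```

```text
time: 25.0
tool_pos: [0.4961, -0.0273, 0.0827]
tool_rot: [-0.0, 0.446, 0.895, -0.001]
contact_force: [0.6, -0.8, -0.0]
gripper_width: 0.303
grasp_force: 0.0
time: 25.5
tool_pos: [0.4676, 0.0111, 0.2616]
tool_rot: [0.001, 0.447, 0.895, -0.0]
contact_force: [0.8, 0.5, 0.1]
gripper_width: 0.299
grasp_force: 0.0
```

View pics/end.png

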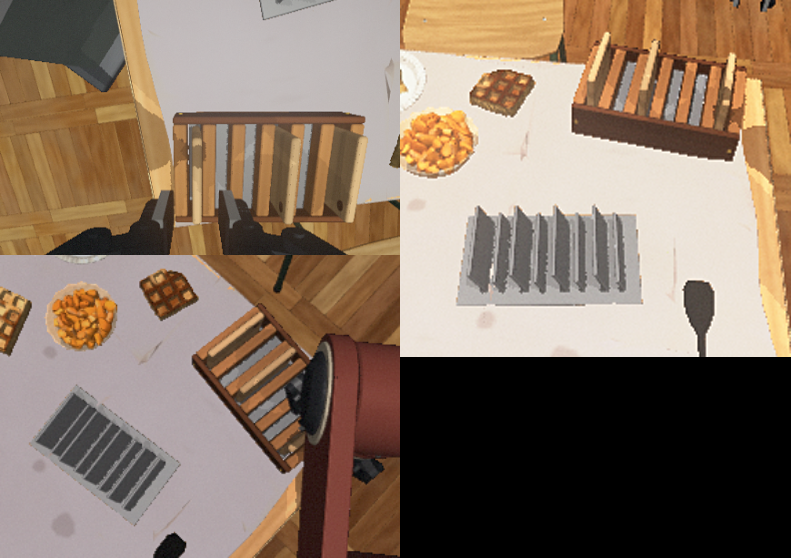

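The drainer is empty and all three boards stand sunk in slots 1, 3 and 6. The bowl and the waffle are where they were. Let the arm settle, then hand in.

```bash
python3 -m inch '[{"dx":0,"dy":0,"dz":0,"rx":0,"ry":0,"rz":0},{"dx":0,"dy":0,"dz":0,"rx":0,"ry":0,"rz":0},{"dx":0,"dy":0,"dz":0,"rx":0,"ry":0,"rz":0}]'; python3 -c "
from plant import ticket
print(ticket.job_done())"
```

```text
time: 25.95
tool_pos: [0.4667, 0.0109, 0.2563]
tool_rot: [-0.002, 0.446, 0.895, -0.001]
contact_force: [0.8, 0.6, -0.2]
gripper_width: 0.298
grasp_force: 0.0
the job is handed in; nothing more can be done
None
```

All three boards that were in the drainer now stand fully sunk in slots 1, 3 and 6 (slot 5 was stuck, so I moved that board to 6), the bowl and waffle were left alone, and the job was handed in at about 26 s; no verdict came back.

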